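# Clamp a slide and hold the loupe over it at the focal height

## Task

The cavity slide on the inspection stage is not clamped yet: first swing the slide clamp's bar down until it lies fully home in its catch. Then take the loupe by its handle and hold it level with the lens centred over the round well in the middle of the slide, at the height of the setting collar on the stage's post, which marks the focal height. Finish while still holding it there, steady and carried by the hand alone; never let the loupe knock against the stage, the slide or the collar, and leave the slide in its seat and the other things on the bench where they are.

Things in the scene. Friction and masses are not known exactly. Their poses are not given: they have to be found in the camera images.
- stage: inspection stage fixed to the bench: black-anodised base 110 x 190 x 20 mm (x, y, z); origin under its centre, z up, -x edge towards the robot. The slide lies in the middle of its top, long side along y, between ledges 2.5 mm high. The steel clamp bar is hinged at x +45, y -32 mm; closed, it lies along -x over the slide's -y end. A post stands at x +35, y +72 mm
- clamp (a joint): clamp bar angle, rad: 0 = closed, bar level in its catch (stop); grows as the bar lifts; 1.57 = upright at the stage's far (+x) side. Steel strip 10 mm wide (along the hinge), 5 mm thick, 104 mm from hinge axis to end, thumb tab 14 mm wide at the end, bent up 5 mm. Stiff pivot (0.03 N m): the bar stays where left, so push it from above/behind or pinch it and lead it all the way down
- clamp_hinge (a point): fixed point on the clamp's hinge axis at mid-width of the bar, 31 mm above the bench, on the bar's centreline. The axis runs along the stage's y; from here the free end lies along (-cos q, 0, sin q) in the stage's frame, q being the joint value. Closed, the bar's top is 33.5 mm above the bench
- catch (a point): middle of the catch on the stage's near side, 85 mm from the hinge, 31 mm above the bench: an upright fork of two steel cheeks 12 x 4 mm (x, y), tops 41 mm above the bench, 13 mm gap between them, in which the closed bar lies
- slide: thick glass cavity slide 26 x 76 x 3 mm (x, y, z), 18 g, loose in its seat on the stage, frosted at the clamp's end; origin at the centre of its underside, 20 mm above the bench, directly below the middle of its round well (18 mm across)
- collar: setting collar fixed on the stage's upright post (post 12 mm thick, top 160 mm above the bench): an aluminium ring 22 mm across, 10 mm high, with a thumbscrew reaching 24 mm out. Origin at its centre; that height is the focal height for the middle plane of the lens, 95 to 130 mm above the bench from one run to the next
- loupe: hand loupe, about 120 g, lying flat on the bench left or right of the stage: black rim 66 mm across, 12 mm high, with the glass in it; straight flat-sided black handle along its -x (roughly towards the robot), 16 mm wide, 14 mm high, from 47 to 145 mm from the lens centre. Origin at the underside below the lens centre, z up; centre of mass about 32 mm along the handle
- lens_centre (a point): centre of the loupe's lens on its middle plane, 6 mm above the loupe's flat underside
- pipette: bystander: dark micropipette 250 mm long lying along its x axis on the side of the stage where the loupe is not, 28 mm wide, 38 mm high, nose cone to +x; origin at its underside, 120 mm from the plunger's end
- tube_rack: bystander: green tube rack 70 x 190 x 40 mm (x, y, z) beyond the stage, with tubes standing in it up to 49 mm; origin at the centre of its underside
- marker: bystander: marker pen 137 mm long, 17 mm high, lying across (along its x axis) between robot and stage; origin underneath, near its middle
- bottle: bystander: clear glass reagent bottle with black cap, 70 mm across, 140 mm high, at the far left; origin at the centre of its underside
Not all that is in view belongs to the job. Of the things shaped like the loupe, the black one is meant. There is more than one size of the slide; the one meant has the size given above.

How it is judged:
By the outcome, as a careful person would: the job done as asked, in the order asked, and still so for the second after the job is handed in, while the arm keeps its last pose, push and grip.
It also fails if it takes over 56 s, if anything falls off the work surface, if the arm or the gripper's body presses on something with over 40 N, if the wrist force passes 120 N, or if a joint passes its speed limit or range.

## Robot

A 6-joint arm with a two-finger parallel gripper is mounted at the origin on the work surface. World frame = base frame: x ahead of the robot, y to its left, z up, the work surface at z = 0. Lengths are in m, angles in rad, forces in N, time in s.
With the tool pointing down it reaches from about 0.2 to 0.875 m from the base axis. Payload 3.4 kg.
Tool frame: the origin (TCP) lies midway between the tips of the shut fingers; the grasp point (between the pads) lies 19 mm behind it (arm.grip_depth is the distance from the TCP to the grasp point, in m); z points along the fingers, y is the line along which they close (so a half turn about z gives the same grasp; the last joint's range is limited). The gripper opens to 94 mm and grips with 3 to 60 N. Pads are 16 mm wide; open, the fingers measure 119 mm over their backs; the gripper's body (75 mm by 177 mm) begins 78 mm behind the grasp point.
Start: joints at [-0.121, 0.276, 1.505, -0, 1.361, -0.121], TCP at [0.575, -0, 0.205] pointing down, gripper open.
Joint ranges: [-2.89, 2.89], [-0.75, 2.08], [0.22, 2.7], [-1.18, 4.32], [0.11, 2.71], [-2.7, 2.7]. Speed limits (rad/s): [2.57, 2.57, 3.14, 3.14, 3.14, 3.14].

## Interface

Orientations are given as [roll, pitch, yaw] about the fixed x, y, z axes, in that order (R = Rz(yaw) Ry(pitch) Rx(roll)).
In Python, from rig import arm, capture, camera_params, look_for, spot_point gives the robot as it stands.
- The arm moves only by the tool step_arm, never from a script. Its argument "motion" is a list of rows, each a list of 7 numbers: the shift along the tool's x, y, z in m, then the turn, a rotation vector about the tool's x, y, z in rad, then the opening, from -1 (shut) to 1 (fully open). A call has 1 to 5 rows; each row is the pose to reach, as a shift and turn from the pose commanded when the call began, along the tool's axes at that moment; what a row does not reach only later rows make up. A row lasts 1/12 s, in which the tool goes at most 41.7 mm and 7.16 degrees, less where a joint would pass 70% of its speed; a pose out of reach is approached as far as the arm can. A call with a gripper value outside its range is refused whole. The fingers move at their own pace and stop on an object; "grip_force" is the grip in N (left out, the last holds). Time passes only in rows, so rows that repeat a pose let the fingers close. It gives the time, the measured TCP pose, the force, the opening and the grip force at its end, in the units of the state.
- arm.get_obs(): the state, without advancing time (a new reading comes with each control period).
- capture(name): name is "scene" or "side" or "wrist"; returns the picture (400x640x3 uint8, blue, green, red); there is no depth.
- camera_params(name): a dict with "mtx" (3x3 intrinsics, pixels), "extrinsics" (4x4, takes a point from world to camera coordinates); the wrist camera has in their place "mount" (4x4, takes a point from camera to tool coordinates, whose origin is the TCP and whose axes are the flange's). Camera axes: x right, y down, z forward; pixel columns grow to the right and rows downward; lengths in m; the calibration is good to about 2 mm. The wrist camera is an equidistant fisheye: a pixel r from the principal point sees the ray r / f radians off the axis. A picture is of the moment at which its call begins: read the wrist's pose just before it. camera_params takes no time and is no camera call.
- arm.finish_job(): hands the job in; it is judged then, once.
Trained networks look in the newest picture that a camera, given by its name, has taken for a name from the list of things; names that differ only in an ending like _2 or _b are one class to them, and where a whole thing is asked for, a point or a joint stands for the part that bears it (a point fixed in the world has none). Each returns a list of dicts, best first, with "p" (0 to 1); they miss things now and then, are a little off and sometimes report something else, mostly with a low value. They report only what shows in the picture. A call takes as long as a camera call. They do not tell look-alikes from the thing itself.
- look_for(target, camera): "box" ([left, top, right, bottom] in pixels, round what is visible of it).
- spot_point(target, camera): "location" ([column, row] in pixels: a listed point, or the origin of a listed thing).
The state is a dict: "time": time; "q": joint angles; "qd": joint speeds; "joint_torque": joint torques, N m; "position": TCP position; "tool_rot": TCP orientation; "contact_force": force on the tool from outside, world axes, zero at the start; "ft_torque": the same for the moment, N m; "opening": opening from 0.0 (shut) to 1.0 (fully open); "grip_force": force on a finger pad.
Only numpy, scipy, OpenCV 4.12 (cv2) and the standard library are available. Lean on these libraries where they do the work, as an engineer would, in place of code of your own. Each camera call takes 0.05 s, during which the arm holds its last target. There are 200 camera calls.

## Working session

There is one attempt and no reset: what is moved stays moved. The work goes in short steps, Python scripts to look and compute and a tool call to move; the robot and the scene stay as the last step left them, time stands still between calls to the robot, and variables do not carry over. Pictures are saved under pics/ and viewed, at most 10 in all, crops included, and the job is handed in when it is done.

Besides the shell and the picture viewer there is one more tool, called after "Call:" in YAML: its name, and indented under it one key for each argument. step_arm: Moves the arm, as the interface text tells. Its arguments: {"type":"object","properties":{"motion":{"type":"array","items":{"type":"array","items":{"type":"number"}}},"grip_force":{"type":"number"}},"required":["motion"]}

```bash
mkdir -p pics; ls; cat > h.py <<'E'
import numpy as np, cv2
from rig import arm, capture, camera_params, look_for, spot_point
from scipy.spatial.transform import Rotation as R
def ray(cam,px,obs=None):
    p=camera_params(cam);K=np.array(p["mtx"])
    u=np.array([(px[0]-K[0,2])/K[0,0],(px[1]-K[1,2])/K[1,1]])
    if cam=="wrist":
        r=np.linalg.norm(u); d=np.array([*(u/max(r,1e-9)*np.sin(r)),np.cos(r)])
        M=np.array(p["mount"]);T=np.eye(4);T[:3,:3]=R.from_euler('xyz',obs["tool_rot"]).as_matrix();T[:3,3]=obs["position"]
        E=T@M
    else:
        d=np.array([*u,1.]);E=np.linalg.inv(np.array(p["extrinsics"]))
    d=E[:3,:3]@d; return E[:3,3],d/np.linalg.norm(d)
def onz(cam,px,z,obs=None):
    o,d=ray(cam,px,obs);return o+d*(z-o[2])/d[2]
def tri(rs):
    A=sum(np.eye(3)-np.outer(d,d) for o,d in rs);b=sum((np.eye(3)-np.outer(d,d))@o for o,d in rs)
    return np.linalg.solve(A,b)
def proj(cam,X,obs=None):
    p=camera_params(cam);K=np.array(p["mtx"])
    if cam=="wrist":
        M=np.array(p["mount"]);T=np.eye(4);T[:3,:3]=R.from_euler('xyz',obs["tool_rot"]).as_matrix();T[:3,3]=obs["position"]
        c=(np.linalg.inv(T@M)@[*X,1])[:3];r=np.hypot(c[0],c[1]);t=np.arctan2(r,c[2]);u=c[:2]/max(r,1e-9)*t
    else:
        c=(np.array(p["extrinsics"])@[*X,1])[:3];u=c[:2]/c[2]
    return K[0,0]*u[0]+K[0,2],K[1,1]*u[1]+K[1,2]
E
python3 - <<'E'
from h import *
np.set_printoptions(precision=3,suppress=True)
o=arm.get_obs();print(o["tool_rot"],o["position"],o["opening"])
for c in("scene","side","wrist"):
    im=capture(c);cv2.imwrite(f"pics/{c}0.png",im)
    for t in("stage","clamp_hinge","catch","slide","collar","loupe","lens_centre","pipette","marker"):
        print(c,t,[(np.round(s["location"]),round(s["p"],2)) for s in spot_point(t,c)[:3]])
    print(c,camera_params(c))
E
```

```text
pics
[-3.14  -0.     1.571] [0.574 0.    0.205] 1.0004713519503134
scene stage [(array([303., 241.]), 0.92)]
scene clamp_hinge [(array([300., 258.]), 0.85), (array([276., 234.]), 0.71)]
scene catch [(array([275., 233.]), 0.67)]
scene slide [(array([203., 277.]), 0.81), (array([295., 238.]), 0.52), (array([261., 303.]), 0.51)]
scene collar []
scene loupe [(array([391., 139.]), 0.9), (array([382., 177.]), 0.88), (array([297., 159.]), 0.74)]
scene lens_centre [(array([295., 156.]), 0.83), (array([394., 139.]), 0.74), (array([383., 173.]), 0.62)]
scene pipette [(array([206., 370.]), 0.89)]
scene marker [(array([253., 219.]), 0.53)]
scene {'mtx': array([[376.601,   0.   , 320.1  ],
       [  0.   , 376.601, 206.067],
       [  0.   ,   0.   ,   1.   ]]), 'extrinsics': array([[ 0.806,  0.591, -0.004, -0.487],
       [ 0.451, -0.619, -0.643, -0.137],
       [-0.383,  0.516, -0.766,  1.106],
       [ 0.   ,  0.   ,  0.   ,  1.   ]])}
side stage [(array([322., 258.]), 0.75)]
side clamp_hinge [(array([339., 253.]), 0.9)]
side catch [(array([310., 258.]), 0.56)]
side slide [(array([371., 297.])
[... 862 characters left out ...]
ray([230., 187.]), 0.73)]
wrist slide [(array([272., 169.]), 0.76), (array([304., 280.]), 0.73)]
wrist collar [(array([316., 114.]), 0.9)]
wrist loupe [(array([137.,   6.]), 0.95)]
wrist lens_centre [(array([140.,   3.]), 0.68), (array([273., 164.]), 0.55)]
wrist pipette [(array([302., 204.]), 0.71), (array([272., 166.]), 0.39), (array([459., 142.]), 0.2)]
wrist marker [(array([172., 169.]), 0.92)]
wrist {'mtx': array([[309.707,   0.   , 313.164],
       [  0.   , 309.707, 199.633],
       [  0.   ,   0.   ,   1.   ]]), 'mount': array([[-0.   , -0.97 , -0.245,  0.071],
       [ 1.   , -0.001,  0.001, -0.   ],
       [-0.001, -0.245,  0.97 , -0.179],
       [ 0.   ,  0.   ,  0.   ,  1.   ]])}
```

View pics/scene0.png

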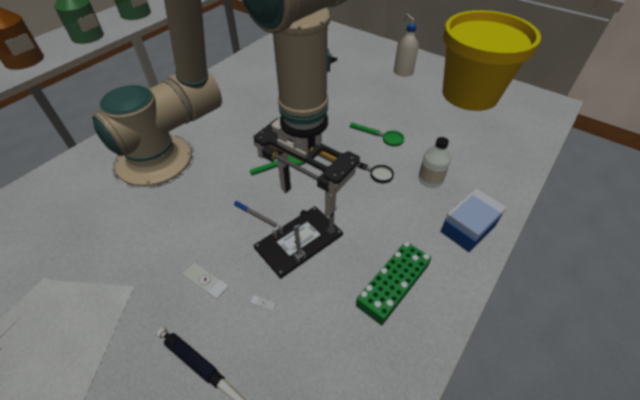

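View pics/side0.png

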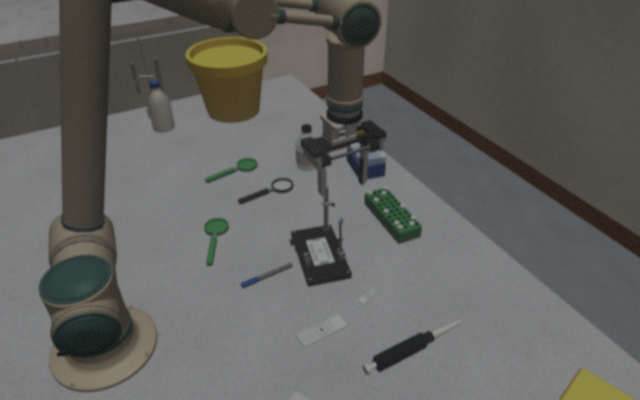

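View pics/wrist0.png

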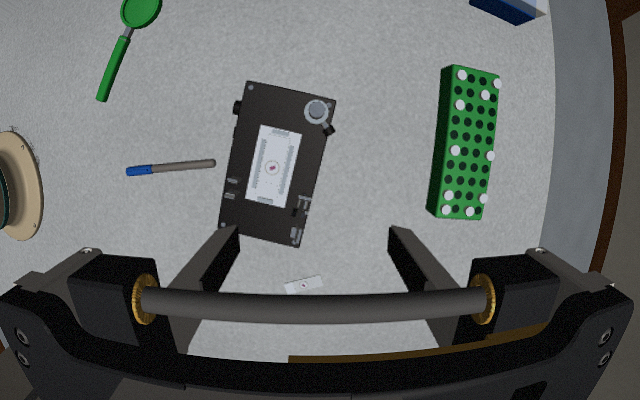

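```bash
cat > st.py <<'E'
from h import *
from scipy.optimize import least_squares
def fit(obs_list):
    # list of (kind cam,px,obs,local xyz)
    def res(s):
        r=[]
        for c,px,ob,l in obs_list:
            X=[s[0]+np.cos(s[2])*l[0]-np.sin(s[2])*l[1],s[1]+np.sin(s[2])*l[0]+np.cos(s[2])*l[1],l[2]]
            r+=list(np.array(proj(c,X,ob))-px)
        return r
    return least_squares(res,[0.5,0.05,0.0],loss="soft_l1")
E
python3 - <<'E'
from st import *
np.set_printoptions(precision=4,suppress=True)
o=arm.get_obs()
w=[("wrist",(249,81),o,(-.055,.095,.02)),("wrist",(337,100),o,(.055,.095,.02)),("wrist",(299,247),o,(.055,-.095,.02)),("wrist",(218,227),o,(-.055,-.095,.02)),("wrist",(272,168),o,(0,0,.023))]
f=fit(w);s=f.x;print(s,f.fun.reshape(-1,2))
W=lambda l:(s[0]+np.cos(s[2])*l[0]-np.sin(s[2])*l[1],s[1]+np.sin(s[2])*l[0]+np.cos(s[2])*l[1],l[2])
for n,l in dict(hinge=(.045,-.032,.031),catch=(-.04,-.032,.031),col=(.035,.072,.11),c0=(-.055,.095,.02),c3=(.055,-.095,.02)).items():
    X=W(l);print(n,np.array(X),[np.round(proj(c,X,o)) for c in("wrist","scene","side")])
print("col",[ (h,np.round(proj("wrist",W((.035,.072,h)),o)),np.round(proj("side",W((.035,.072,h)),o)) ) for h in(.095,.11,.13)])
for q in(1.0,1.2,1.4,1.57): print(q,[np.round(proj(c,W((.045-.104*np.cos(q),-.032,.031+.104*np.sin(q))),o)) for c in("wrist","scene","side")])
print("lens",tri([ray("scene",(382,173)),ray("side",(282,185))]),onz("scene",(382,173),.006),onz("side",(282,185),.006))
for k in((240,200),): print("hand",onz("side",k,.007))
ims=[cv2.resize(cv2.imread(f"pics/{n}0.png")[b:b+100,a:a+130],None,fx=3,fy=3,interpolation=2) for n,a,b in(("scene",240,180),("side",280,170),("wrist",250,130),("scene",330,130))]
cv2.imwrite("pics/c1.png",np.vstack([np.hstack(ims[:2]),np.hstack(ims[2:])]))
E
```

```text
[ 0.5275  0.0193 -0.2471] [[-2.122  -1.7771]
 [ 0.8275  0.1535]
 [ 0.2896  1.9438]
 [-1.2853  1.2921]
 [ 0.735  -0.9891]]
hinge [ 0.5633 -0.0228  0.031 ] [array([303., 203.]), array([300., 255.]), array([341., 252.])]
catch [ 0.4808 -0.002   0.031 ] [array([234., 186.]), array([278., 232.]), array([307., 258.])]
col [0.579  0.0805 0.11  ] [array([317., 112.]), array([332., 208.]), array([326., 202.])]
c0 [0.4974 0.1248 0.02  ] [array([247.,  79.]), array([315., 205.]), array([291., 230.])]
c3 [ 0.5575 -0.0863  0.02  ] [array([299., 249.]), array([280., 276.]), array([352., 272.])]
col [(0.095, array([317., 113.]), array([326., 207.])), (0.11, array([317., 112.]), array([326., 202.])), (0.13, array([318., 111.]), array([326., 196.]))]
1.0 [array([240., 213.]), array([282., 216.]), array([319., 229.])]
1.2 [array([258., 221.]), array([287., 218.]), array([326., 224.])]
1.4 [array([279., 229.]), array([292., 223.]), array([335., 221.])]
1.57 [array([299., 234.]), array([297., 227.]), array([342., 219.])]
lens [0.5714 0.3382 0.0039] [0.5715 0.3382 0.006 ] [0.5701 0.3332 0.006 ]
hand [0.4338 0.3238 0.007 ]
```

View pics/c1.png

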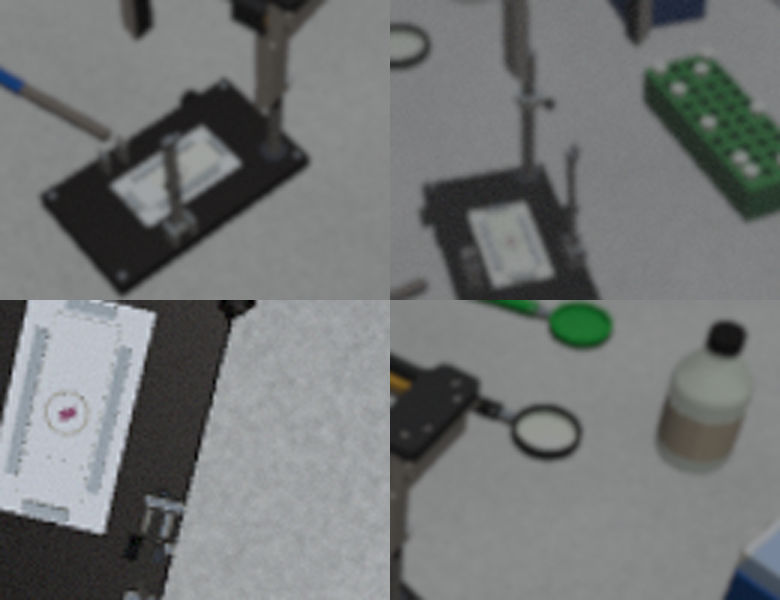

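The black loupe (scene 382,173) is the one meant. The look-alikes are the green loupes at scene (391,139) and (265,165), and the small slides at (205,280) and (262,302). The slide meant is the one on the stage at scene (297,238). The bar is upright (q≈1.55), with its tip at scene (297,228). I'll shut the fingers and go behind the bar.

Call:
step_arm:
  motion:
    - [-0.01,0.008,0,0,0,0.08,-1]
    - [-0.02,0.016,0,0,0,0.16,-1]
    - [-0.031,0.023,0,0,0,0.247,-1]
    - [-0.031,0.023,0,0,0,0.247,-1]
    - [-0.031,0.023,0,0,0,0.247,-1]
  grip_force: 20

```text
time: 1.92
position: [0.598, -0.0311, 0.2052]
tool_rot: [-3.141, -0.0, 1.325]
contact_force: [0.2, 0.0, 1.1]
opening: 0.681
grip_force: 0.0
```

```bash
python3 - <<'E'
from h import *
o=arm.get_obs();print(o["time"],o["position"],o["tool_rot"],o["opening"],o["contact_force"])
cv2.imwrite("pics/w1.png",capture("wrist"))
for t in("loupe","lens_centre","clamp_hinge","catch","stage","slide"): print(t,[(np.round(s["location"],1),round(s["p"],2)) for s in spot_point(t,"wrist")[:3]])
E
```

```text
1.9167 [ 0.59796032 -0.03114101  0.20521407] [-3.14089432e+00 -3.07884378e-04  1.32505346e+00] 0.6812764784027442 [0.15018149 0.04007565 1.0891134 ]
loupe [(array([92.7, 44.2]), 0.58), (array([248.8, 152.9]), 0.4)]
lens_centre [(array([90.5, 43.4]), 0.61)]
clamp_hinge [(array([280.5, 186.5]), 0.84)]
catch [(array([212. , 183.3]), 0.98)]
stage [(array([248.2, 154.1]), 0.92)]
slide [(array([244. , 155.2]), 0.75), (array([307. , 264.3]), 0.65)]
```

View pics/w1.png

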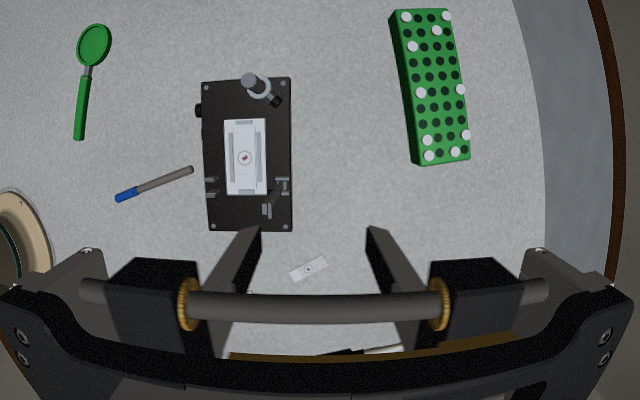

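```bash
python3 - <<'E'
from st import *
np.set_printoptions(precision=4,suppress=True)
o=arm.get_obs()
w=[("wrist",(203,81),o,(-.055,.095,.02)),("wrist",(291,77),o,(.055,.095,.02)),("wrist",(292,231),o,(.055,-.095,.02)),("wrist",(209,231),o,(-.055,-.095,.02)),("wrist",(245,157.5),o,(0,0,.023))]
f=fit(w);s=f.x;print(s,f.fun.reshape(-1,2))
W=lambda l:(s[0]+np.cos(s[2])*l[0]-np.sin(s[2])*l[1],s[1]+np.sin(s[2])*l[0]+np.cos(s[2])*l[1],l[2])
for n,l in dict(hinge=(.045,-.032,.031),catch=(-.04,-.032,.031)).items():
    print(n,np.array(W(l)),np.round(proj("wrist",W(l),o)))
for q in(1.1,1.2,1.3,1.4,1.5,1.57): print(q,np.round(proj("wrist",W((.045-.104*np.cos(q),-.032,.031+.104*np.sin(q))),o)))
for h in(.095,.1,.105,.11,.12,.13,.16):print(h,np.round(proj("wrist",W((.035,.072,h)),o),1))
E
```

```text
[ 0.5275  0.0197 -0.2518] [[-1.4508  0.0779]
 [ 0.506  -0.4707]
 [ 0.3067  1.4665]
 [-0.4393 -0.1367]
 [ 0.3727 -0.2656]]
hinge [ 0.5631 -0.0225  0.031 ] [283. 185.]
catch [ 0.4808 -0.0014  0.031 ] [213. 185.]
1.1 [221. 205.]
1.2 [230. 207.]
1.3 [240. 208.]
1.4 [251. 209.]
1.5 [262. 209.]
1.57 [271. 209.]
0.095 [264.5  89.3]
0.1 [263.6  88.7]
0.105 [262.8  88.1]
0.11 [261.9  87.5]
0.12 [260.   86.3]
0.13 [257.9  84.9]
0.16 [250.8  80.1]
```

Call:
step_arm:
  motion:
    - [0,0,0.01,0,0,0,-1]
    - [0,0,0.02,0,0,0,-1]
    - [0,0,0.03,0,0,0,-1]
    - [0,0,0.04,0,0,0,-1]
    - [0,0,0.045,0,0,0,-1]

```text
time: 2.68
position: [0.5968, -0.0308, 0.158]
tool_rot: [-3.138, 0.0, 1.324]
contact_force: [0.5, 0.5, -0.7]
opening: 0.031
grip_force: 0.0
```

Call:
step_arm:
  motion:
    - [0,0,0,0,0,0,-1]
    - [0,0,0,0,0,0,-1]
    - [0,0,0,0,0,0,-1]
    - [0,0,0,0,0,0,-1]
    - [0,0,0,0,0,0,-1]

```text
time: 3.1
position: [0.5985, -0.0311, 0.1611]
tool_rot: [3.14, -0.0, 1.324]
contact_force: [1.0, 0.7, 0.1]
opening: 0.007
grip_force: 0.0
```

Call:
step_arm:
  motion:
    - [0,0,0.02,0,0,0,-1]
    - [0,0,0.04,0,0,0,-1]
    - [0,0,0.06,0,0,0,-1]
    - [0,0,0.06,0,0,0,-1]

```text
time: 3.43
position: [0.5953, -0.0306, 0.0972]
tool_rot: [-3.135, 0.001, 1.324]
contact_force: [-0.4, 0.0, -0.3]
opening: 0.005
grip_force: 0.0
```

Call:
step_arm:
  motion:
    - [0,-0.021,0,0,0,0,-1]
    - [0,-0.03,0.0004,0,0,0,-1]
    - [0,-0.039,0.0017,0,0,0,-1]
    - [0,-0.0485,0.0046,0,0,0,-1]
    - [0,-0.0563,0.0081,0,0,0,-1]

```text
time: 3.85
position: [0.5434, -0.0171, 0.0933]
tool_rot: [3.139, -0.0, 1.324]
contact_force: [-0.6, -0.0, 0.3]
opening: 0.006
grip_force: 0.2
```

Call:
step_arm:
  motion:
    - [0,-0.0083,0.0052,0,0,0,-1]
    - [0,-0.0149,0.0106,0,0,0,-1]
    - [0,-0.0216,0.0178,0,0,0,-1]
    - [0,-0.0266,0.0247,0,0,0,-1]
    - [0,-0.0312,0.0334,0,0,0,-1]

```text
time: 4.27
position: [0.5127, -0.0095, 0.0583]
tool_rot: [3.141, -0.0, 1.324]
contact_force: [-0.5, 0.5, 1.6]
opening: 0.001
grip_force: 0.2
```

Call:
step_arm:
  motion:
    - [0,-0.003,0.008,0,0,0,-1]
    - [0,-0.0045,0.0138,0,0,0,-1]
    - [0,-0.0055,0.0199,0,0,0,-1]
    - [0,-0.006,0.023,0,0,0,-1]
    - [0,-0.006,0.023,0,0,0,-1]

```text
time: 4.68
position: [0.507, -0.0081, 0.0351]
tool_rot: [-3.14, 0.0, 1.324]
contact_force: [-0.1, 0.1, -0.2]
opening: 0.007
grip_force: 0.0
```

Call:
step_arm:
  motion:
    - [0,0,0.001,0,0,0,-1]
    - [0,0,0.002,0,0,0,-1]
    - [0,0,0.003,0,0,0,-1]
    - [0,0,0.003,0,0,0,-1]

```text
time: 5.02
position: [0.508, -0.0083, 0.0337]
tool_rot: [3.14, -0.0, 1.324]
contact_force: [-0.8, -1.4, 4.0]
opening: 0.008
grip_force: 1.5
```

```bash
python3 - <<'E'
from h import *
o=arm.get_obs();print(o["time"],o["position"],o["tool_rot"],o["opening"],o["contact_force"])
w=capture("wrist");s=capture("side")
cv2.imwrite("pics/w2.png",np.vstack([cv2.resize(w[150:350,180:440],(780,300*2))[:300*2],])[:600])
E
```

```text
5.0167 [ 0.50798175 -0.00827447  0.03371098] [ 3.14025628e+00 -7.86078952e-05  1.32381854e+00] 0.007909836326585108 [-0.82658434 -1.43888267  3.96993416]
```

View pics/w2.png

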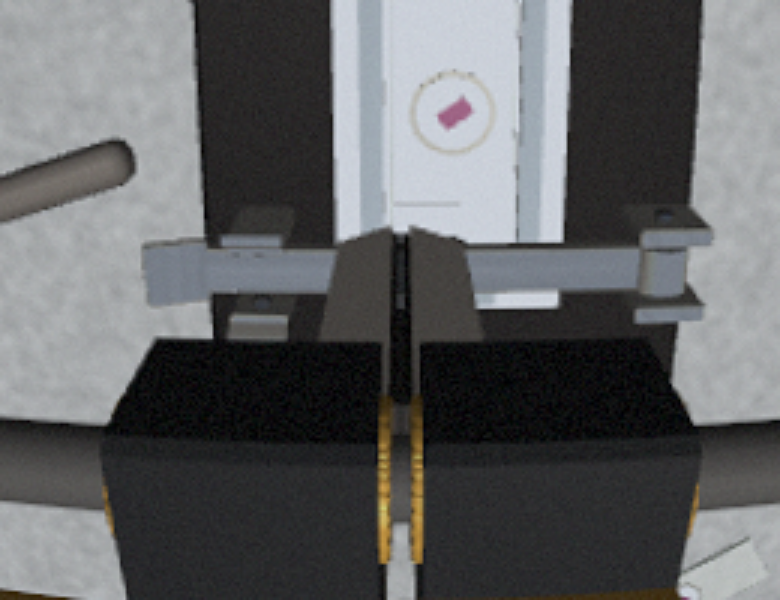

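The bar lies in the fork, with its tab at crop (175,270) and the cheeks at (258,235) and (258,320). The force is 4 N at TCP height 33.7 mm. One firmer press, then I'll retreat.

Call:
step_arm:
  motion:
    - [0,0,0.001,0,0,0,-1]
    - [0,0,0.002,0,0,0,-1]
    - [0,0,0.003,0,0,0,-1]
    - [0,0,0.003,0,0,0,-1]

```text
time: 5.45
position: [0.5081, -0.0083, 0.0331]
tool_rot: [3.139, -0.0, 1.324]
contact_force: [-5.5, -0.3, 23.6]
opening: 0.005
grip_force: 11.7
```

Call:
step_arm:
  motion:
    - [0,0,-0.035,0,0,0,-1]
    - [0,0,-0.075,0,0,0,-1]
    - [0,0,-0.115,0,0,0,-1]
    - [0,0,-0.155,0,0,0,-1]
    - [0,0,-0.19,0,0,0,-1]

```text
time: 5.87
position: [0.5075, -0.0081, 0.2227]
tool_rot: [3.139, -0.0, 1.324]
contact_force: [1.1, 0.6, -0.8]
opening: 0.006
grip_force: 0.0
```

```bash
python3 - <<'E'
from h import *
o=arm.get_obs();print(o["time"],o["position"],o["tool_rot"],o["q"])
w=capture("wrist");cv2.imwrite("pics/w3.png",w)
s=capture("scene");d=capture("side")
cv2.imwrite("pics/c3.png",np.vstack([cv2.resize(s[120:210,310:440],(780,540))[:0],np.hstack([cv2.resize(s[120:220,320:440],(390,300)),cv2.resize(d[150:250,200:330],(390,300))]),cv2.resize(w[0:250,100:425],(780,300*2))[:300]]))
for c in("scene","side","wrist"):
  for t in("loupe","lens_centre","collar"): print(c,t,[(np.round(k["location"],1),round(k["p"],2)) for k in spot_point(t,c)[:4]])
E
```

```text
5.8667 [ 0.50753642 -0.00814482  0.2226614 ] [ 3.13937029e+00 -2.72053833e-04  1.32379659e+00] [-1.53246052e-01  1.62837171e-01  1.61375192e+00  6.41924945e-05
  1.36276549e+00  9.37408029e-02]
scene loupe [(array([391.9, 142.4]), 0.89), (array([382.8, 176. ]), 0.58), (array([203.3, 371.7]), 0.37)]
scene lens_centre [(array([381.2, 171.7]), 0.78), (array([395.2, 139.2]), 0.74)]
scene collar [(array([329.2, 205. ]), 0.62)]
side loupe [(array([217.4, 228. ]), 0.91), (array([280.9, 188.5]), 0.57), (array([246.7, 166.5]), 0.57)]
side lens_centre [(array([281.6, 185.6]), 0.93), (array([243.8, 164.9]), 0.87), (array([215.4, 225.9]), 0.64)]
side collar [(array([326.1, 202.3]), 0.48)]
wrist loupe [(array([150.4,  37.2]), 0.83)]
wrist lens_centre [(array([149.5,  33.1]), 0.6)]
wrist collar [(array([360.8,  88.7]), 0.66), (array([325.7, 157.1]), 0.36)]
```

View pics/c3.png

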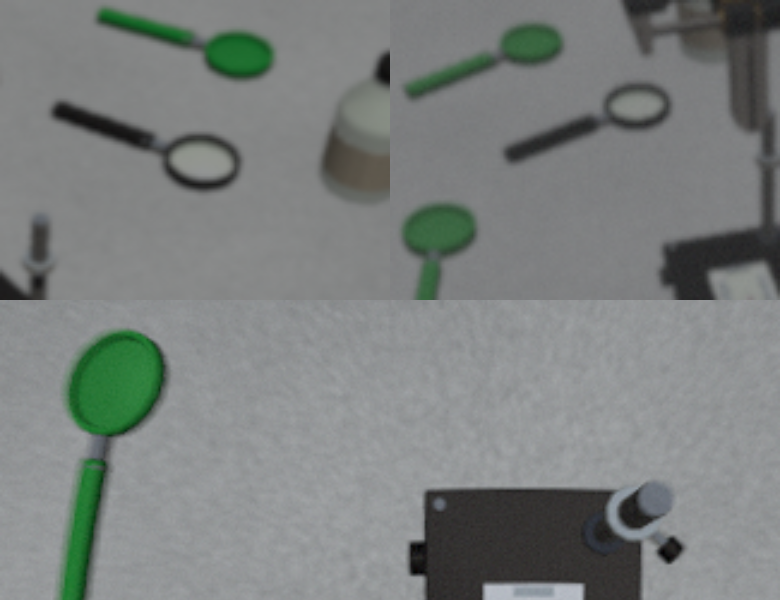

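Call:
step_arm:
  motion:
    - [0.032,-0.009,0,0,0,0.12,-1]
    - [0.064,-0.018,0,0,0,0.24,-1]
    - [0.096,-0.027,0,0,0,0.36,0]
    - [0.128,-0.036,0,0,0,0.48,0]
    - [0.16,-0.045,0,0,0,0.6,0]

```text
time: 6.88
position: [0.5026, 0.1577, 0.2196]
tool_rot: [-3.141, 0.0, 0.724]
contact_force: [0.5, -0.4, 0.3]
opening: 0.184
grip_force: 0.0
```

```bash
python3 - <<'E'
from h import *
o=arm.get_obs();print(o["time"],o["position"],o["tool_rot"],o["q"])
Rm=R.from_euler('xyz',o["tool_rot"])
print("d",Rm.inv().apply(np.array([.50,.325,.2])-o["position"]),o["tool_rot"][2]-.1)
L=tri([ray("scene",(382.1,173.7)),ray("side",(282.3,185.3))]);H=tri([ray("scene",(337.8,156.3)),ray("side",(240.7,201.7))])
print(L,H,(L-H)[:2]@(L-H)[:2],np.arctan2(*(L-H)[1::-1]))
c=[("scene",(332,207.7)),("side",(326,203.3))];print("col",tri([ray(*k) for k in c]))
E
```

```text
6.8833 [0.50264482 0.15774039 0.21962071] [-3.14140881e+00  4.48235887e-04  7.23723094e-01] [ 1.72027144e-01  1.95487811e-01  1.57954121e+00 -8.00226778e-05
  1.36704172e+00  1.01911663e+00]
d [ 0.10878272 -0.12708299  0.01959531] 0.6237230940512978
[0.57230454 0.33770367 0.0024724 ] [0.43314549 0.31977102 0.00580648] 0.0196868213272788 0.12815807764943435
col [0.5780535  0.08093049 0.10710303]
```

Call:
step_arm:
  motion:
    - [0.022,-0.025,0.004,0,0,0.12,0]
    - [0.044,-0.05,0.008,0,0,0.24,0]
    - [0.066,-0.076,0.012,0,0,0.36,0]
    - [0.088,-0.1,0.016,0,0,0.48,0]
    - [0.109,-0.127,0.02,0,0,0.6,0]

```text
time: 7.3
position: [0.4995, 0.3253, 0.1993]
tool_rot: [3.141, 0.0, 0.124]
contact_force: [0.8, 0.0, -0.5]
opening: 0.491
grip_force: 0.0
```

Call:
step_arm:
  motion:
    - [0,0,0,0,0,0,0]
    - [0,0,0,0,0,0,0]

```text
time: 7.47
position: [0.4988, 0.325, 0.1988]
tool_rot: [3.141, 0.002, 0.134]
contact_force: [-0.5, -0.1, 0.4]
opening: 0.504
grip_force: 0.0
```

```bash
python3 - <<'E'
from h import *
o=arm.get_obs();print(o["time"],o["position"],o["tool_rot"],o["opening"],o["q"])
w=capture("wrist");cv2.imwrite("pics/w4.png",w)
for t in("loupe","lens_centre"): print(t,[(np.round(k["location"],1),round(k["p"],2),onz("wrist",k["location"],.006 if t!="loupe" else 0,o)) for k in spot_point(t,"wrist")[:4]])
E
```

```text
7.4667 [0.49878321 0.32502421 0.19881372] [3.14067157e+00 1.74848223e-03 1.34368347e-01] 0.5037208814353569 [ 4.60890506e-01  3.11308588e-01  1.47006154e+00 -3.18500684e-04
  1.36217407e+00  1.89738395e+00]
loupe [(array([348., 296.]), 0.83, array([0.34067317, 0.25344481, 0.        ])), (array([311.9, 115.6]), 0.65, array([0.57767331, 0.3369445 , 0.        ])), (array([186.9, 148. ]), 0.57, array([0.52064025, 0.49180857, 0.        ]))]
lens_centre [(array([184.9, 145.9]), 0.92, array([0.52384045, 0.49234487, 0.006     ])), (array([316.7, 119.1]), 0.85, array([0.57413997, 0.33070143, 0.006     ])), (array([348.8, 297.7]), 0.85, array([0.34160011, 0.25308129, 0.006     ]))]
```

View pics/w4.png

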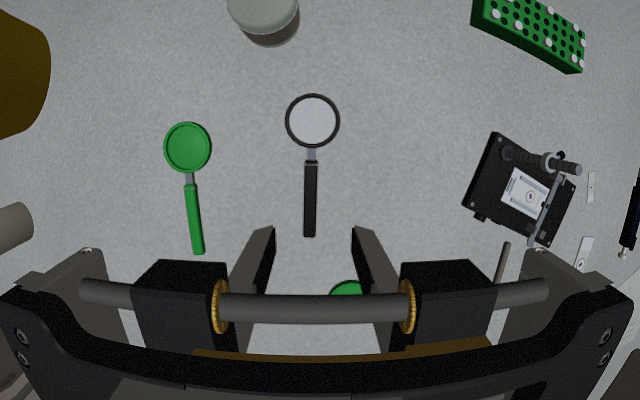

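```bash
python3 - <<'E'
from h import *
o=arm.get_obs()
L=onz("wrist",(312.5,120.5),.009,o);a=onz("wrist",(310.8,165),.014,o);b=onz("wrist",(309.3,236),.014,o)
print(L,a,b,np.linalg.norm((L-b)[:2]))
psi=np.arctan2(*(L-b)[1::-1]);print(psi,np.arctan2(*(a-b)[1::-1]))
g=L-.064*np.array([np.cos(psi),np.sin(psi),0]);print(g)
Rm=R.from_euler('xyz',o["tool_rot"]);print(Rm.inv().apply(np.array([g[0],g[1],.003])-o["position"]),o["tool_rot"][2]-psi)
E
```

```text
[0.57283102 0.33285005 0.009     ] [0.52022931 0.32802216 0.014     ] [0.43112444 0.31845888 0.014     ] 0.14243546542914928
0.10120908903378636 0.1069167844211933
[0.50915853 0.32638372 0.009     ]
[ 0.01010572 -0.00256006  0.1968831 ] 0.029123355803927525
```

Call:
step_arm:
  motion:
    - [0.01,-0.0025,0.035,0,0,0.03,0]
    - [0.01,-0.0025,0.07,0,0,0.03,0]
    - [0.01,-0.0025,0.105,0,0,0.03,0]
    - [0.01,-0.0025,0.14,0,0,0.03,0]
    - [0.01,-0.0025,0.165,0,0,0.03,0]

```text
time: 8.03
position: [0.5082, 0.3251, 0.0327]
tool_rot: [3.14, 0.002, 0.099]
contact_force: [0.1, -0.2, -0.1]
opening: 0.498
grip_force: 0.0
```

Call:
step_arm:
  motion:
    - [0,0,0.015,0,0,0,0]
    - [0,0,0.026,0,0,0,0]
    - [0,0,0.026,0,0,0,0]
    - [0,0,0.026,0,0,0,0]

```text
time: 8.37
position: [0.5097, 0.3268, 0.0094]
tool_rot: [3.142, -0.0, 0.099]
contact_force: [-0.4, -0.4, 0.6]
opening: 0.498
grip_force: 0.0
```

```bash
python3 - <<'E'
from h import *
o=arm.get_obs();print(o["time"],o["position"],o["tool_rot"],o["contact_force"])
w=capture("wrist");cv2.imwrite("pics/w5.png",cv2.resize(w[60:320,160:480],(740,600)))
E
```

```text
8.3667 [0.50965605 0.32679739 0.00937297] [ 3.14154300e+00 -4.07177609e-04  9.91933775e-02] [-0.43355939 -0.37695793  0.57083471]
```

View pics/w5.png

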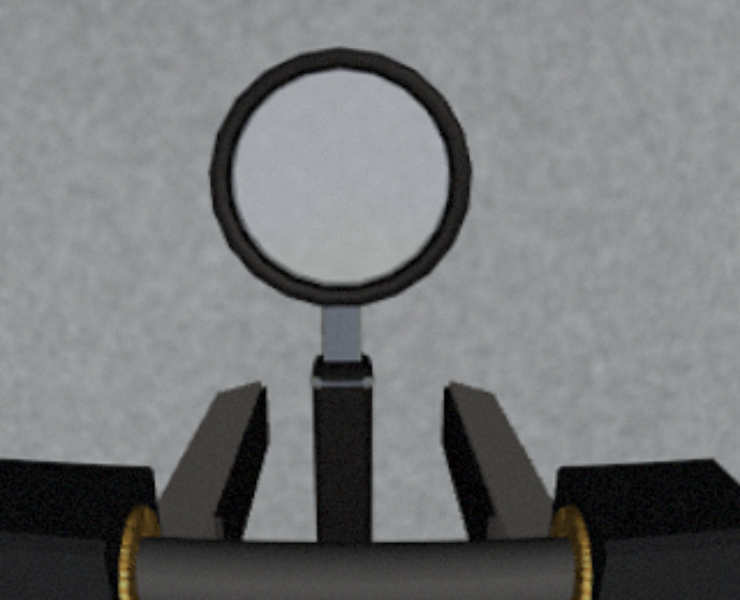

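Call:
step_arm:
  motion:
    - [0,-0.0025,0.005,0,0,0,0]
    - [0,-0.0025,0.005,0,0,0,-1]
    - [0,-0.0025,0.005,0,0,0,-1]
    - [0,-0.0025,0.005,0,0,0,-1]
    - [0,-0.0025,0.005,0,0,0,-1]
  grip_force: 35

```text
time: 8.83
position: [0.509, 0.3302, 0.0044]
tool_rot: [-3.141, -0.001, 0.1]
contact_force: [-0.3, -0.0, -0.2]
opening: 0.253
grip_force: 0.0
```

Call:
step_arm:
  motion:
    - [0,0,0,0,0,0,-1]
    - [0,0,0,0,0,0,-1]
    - [0,0,0,0,0,0,-1]
    - [0,0,0,0,0,0,-1]
    - [0,0,0,0,0,0,-1]

```text
time: 9.25
position: [0.5089, 0.3301, 0.0042]
tool_rot: [-3.141, -0.0, 0.1]
contact_force: [-0.9, -1.2, 3.2]
opening: 0.163
grip_force: 35.0
```

Call:
step_arm:
  motion:
    - [0,0,-0.015,0,0,0,-1]
    - [0,0,-0.04,0,0,0,-1]
    - [0,0,-0.07,0,0,0,-1]
    - [0,0,-0.1,0,0,0,-1]
    - [0,0,-0.13,0,0,0,-1]
  grip_force: 40

```text
time: 9.67
position: [0.5082, 0.3297, 0.1346]
tool_rot: [3.141, 0.001, 0.1]
contact_force: [0.8, 0.1, -1.5]
opening: 0.166
grip_force: 40.0
```

Call:
step_arm:
  motion:
    - [0,0,-0.03,0,0,0,-1]
    - [0,0,-0.055,0,0,0,-1]
    - [0,0,-0.07,0,0,0,-1]
    - [0,0,-0.07,0,0,0,-1]

```text
time: 10.0
position: [0.5107, 0.3309, 0.2077]
tool_rot: [-3.139, -0.007, 0.1]
contact_force: [-0.6, 0.1, -1.0]
opening: 0.165
grip_force: 40.0
```

```bash
python3 - <<'E'
from h import *
np.set_printoptions(precision=4,suppress=True)
o=arm.get_obs();print(o["time"],o["position"],o["tool_rot"],o["opening"],o["grip_force"])
w=capture("wrist");s=capture("scene");d=capture("side")
for n,i in(("w6",w),("s6",s),("d6",d)):cv2.imwrite(f"pics/{n}.png",i)
Rm=R.from_euler('xyz',o["tool_rot"])
# ellipse of lens in wrist: find rim
g=cv2.cvtColor(w,cv2.COLOR_BGR2GRAY);c=cv2.HoughCircles(g,cv2.HOUGH_GRADIENT,1,50,param1=100,param2=30,minRadius=35,maxRadius=80);print(c)
for cam in("wrist","side","scene"):
  print(cam,[(np.round(k["location"],1),round(k["p"],2)) for k in spot_point("lens_centre",cam)[:4]])
y=-.2495;ax=np.array([np.cos(y),np.sin(y),0]);T=np.array([.5275,.0195,0])-.064*ax
print(T,Rm.inv().apply(np.array([T[0],T[1],o["position"][2]])-o["position"]))
vis=np.hstack([cv2.resize(w[60:320,160:480],(400,325)),cv2.resize(d[110:240,200:360],(400,325))]);cv2.imwrite("pics/v6.png",vis)
E
```

```text
10.0 [0.5107 0.3309 0.2077] [-3.1391 -0.0068  0.1001] 0.16475847585933281 39.997445940971375
[[[313.5 134.5  56.2]]]
wrist [(array([630.9, 197.5]), 0.67), (array([316.7, 136.2]), 0.63)]
side [(array([275.3, 129.1]), 0.95), (array([213.6, 224.6]), 0.92), (array([244.5, 166.4]), 0.81), (array([269.8, 276.1]), 0.39)]
scene [(array([390.8, 111.4]), 0.78), (array([298.1, 157.9]), 0.74), (array([301.5, 240.7]), 0.62), (array([392.1, 138.9]), 0.56)]
[0.4655 0.0353 0.    ] [-0.0745  0.2896 -0.0012]
```

View pics/v6.png

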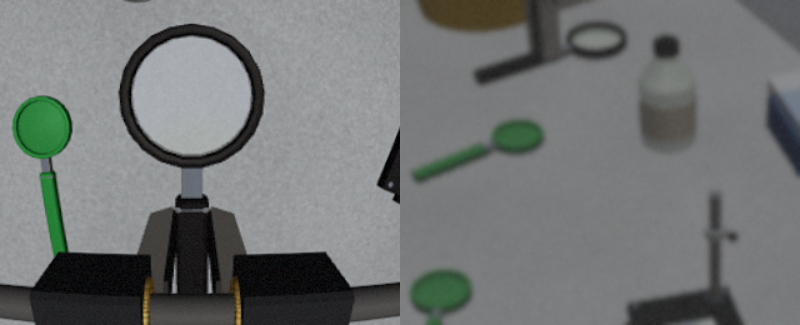

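Call:
step_arm:
  motion:
    - [-0.005,0.02,0,0,0,0.03,-1]
    - [-0.013,0.05,0,0,0,0.06,-1]
    - [-0.02,0.08,0,0,0,0.1,-1]
    - [-0.029,0.112,0,0,0,0.14,-1]
    - [-0.037,0.145,0,0,0,0.175,-1]

```text
time: 10.72
position: [0.4853, 0.1809, 0.2026]
tool_rot: [3.141, 0.002, -0.076]
contact_force: [1.4, 0.7, -1.1]
opening: 0.166
grip_force: 40.0
```

```bash
python3 - <<'E'
from h import *
np.set_printoptions(precision=4,suppress=True)
o=arm.get_obs();Rm=R.from_euler('xyz',o["tool_rot"]);print(o["position"],o["tool_rot"])
T=np.array([.4655,.0353,.205]);print(Rm.inv().apply(T-o["position"]),o["tool_rot"][2]+.2495)
p=camera_params("wrist");K=p["mtx"];M=np.array(p["mount"]);u=np.array([(313.5-K[0,2])/K[0,0],(134.5-K[1,2])/K[1,1]]);r=np.linalg.norm(u);d=M[:3,:3]@np.array([*(u/r*np.sin(r)),np.cos(r)])
for z in(-.0018,-.0078):print("lens in tool",M[:3,3]+d*(z-M[2,3])/d[2])
E
```

```text
[0.4853 0.1809 0.2026] [ 3.1408  0.0023 -0.0757]
[-0.0087  0.1466 -0.0023] 0.17384793508597246
lens in tool [ 0.0644  0.0003 -0.0018]
lens in tool [ 0.0646  0.0003 -0.0078]
```

Call:
step_arm:
  motion:
    - [-0.002,0.03,0,0,0,0.035,-1]
    - [-0.004,0.06,0,0,0,0.07,-1]
    - [-0.006,0.095,0,0,0,0.105,-1]
    - [-0.008,0.125,0,0,0,0.14,-1]
    - [-0.009,0.147,0,0,0,0.174,-1]

```text
time: 11.13
position: [0.4651, 0.0339, 0.2029]
tool_rot: [3.14, 0.002, -0.252]
contact_force: [0.2, -0.5, -1.9]
opening: 0.164
grip_force: 40.0
```

Call:
step_arm:
  motion:
    - [0,0,0,0,0,0,-1]
    - [0,0,0,0,0,0,-1]
    - [0,0,0,0,0,0,-1]
    - [0,0,0,0,0,0,-1]

```text
time: 11.47
position: [0.4665, 0.0371, 0.2036]
tool_rot: [-3.141, 0.001, -0.248]
contact_force: [-0.6, -0.0, -1.0]
opening: 0.165
grip_force: 40.0
```

```bash
cat > m.py <<'E'
from st import *
np.set_printoptions(precision=4,suppress=True)
o=arm.get_obs();Rm=R.from_euler('xyz',o["tool_rot"]);print(o["time"],o["position"],o["tool_rot"])
w=capture("wrist");cv2.imwrite("pics/w7.png",w)
o2=arm.get_obs();print("after",o2["position"],o2["tool_rot"])
g=cv2.cvtColor(w,cv2.COLOR_BGR2GRAY);c=cv2.HoughCircles(g,cv2.HOUGH_GRADIENT,1,50,param1=100,param2=30,minRadius=35,maxRadius=80);print(c)
for t in("slide","stage","catch","clamp_hinge","collar","lens_centre"):print(t,[(np.round(k["location"],1),round(k["p"],2)) for k in spot_point(t,"wrist")[:2]])
s=np.array([.5275,.0195,-.2495]);W=lambda l:(s[0]+np.cos(s[2])*l[0]-np.sin(s[2])*l[1],s[1]+np.sin(s[2])*l[0]+np.cos(s[2])*l[1],l[2])
for l in((0,0,.023),(.045,-.032,.031),(-.04,-.032,.031),(.035,.072,.107),(-.055,-.095,.02),(.055,-.095,.02)):print(l,np.round(proj("wrist",W(l),o),1))
lens=o["position"]+Rm.apply([.0645,.0003,-.002]);print("lens",lens,np.round(proj("wrist",lens,o),1))
# magenta mark in well
hsv=cv2.cvtColor(w,cv2.COLOR_BGR2HSV);mk=cv2.inRange(hsv,(140,60,60),(178,255,255));n,_,st,ce=cv2.connectedComponentsWithStats(mk);print([(st[i,4],ce[i]) for i in range(1,n) if st[i,4]>5])
for cam in("side","scene"):
  capture(cam);print(cam,[(t,[(np.round(k["location"],1),round(k["p"],2)) for k in spot_point(t,cam)[:3]]) for t in("lens_centre","collar")],"pred",np.round(proj(cam,lens),1))
E
python3 m.py
```

```text
11.4667 [0.4665 0.0371 0.2036] [-3.1411  0.0008 -0.2476]
after [0.4665 0.0372 0.2037] [-3.1412  0.0006 -0.2472]
[[[313.5 136.5  48.4]]]
slide [(array([479.5, 171.9]), 0.73), (array([433.2,  71.2]), 0.59)]
stage []
catch []
clamp_hinge [(array([346.7,  92.4]), 0.84)]
collar [(array([229.9,  97.9]), 0.87)]
lens_centre [(array([ 49.9, 217.9]), 0.88), (array([196.7, 298.1]), 0.6)]
(0, 0, 0.023) [315.1 129.4]
(0.045, -0.032, 0.031) [343.7  90.4]
(-0.04, -0.032, 0.031) [342.9 164.7]
(0.035, 0.072, 0.107) [235.2  94.3]
(-0.055, -0.095, 0.02) [393.2 176.5]
(0.055, -0.095, 0.02) [395.6  85.4]
lens [0.5289 0.021  0.2055] [313.6 134.4]
[(np.int32(19), array([479.1579, 176.0526]))]
side [('lens_centre', [(array([317.7, 190.8]), 0.9), (array([245.9, 163.2]), 0.9), (array([214.7, 229.6]), 0.82)]), ('collar', [(array([325.6, 203.7]), 0.51)])] pred [319.8 189.5]
scene [('lens_centre', [(array([297.9, 157.7]), 0.84), (array([295.9, 183.2]), 0.8), (array([392.9, 138.7]), 0.69)]), ('collar', [(array([332.9, 204.5]), 0.56)])] pred [295.8 184.2]
```

```bash
cat > ref.py <<'E'
from st import *
from scipy.ndimage import map_coordinates
np.set_printoptions(precision=4,suppress=True,linewidth=150)
P={"wrist0":([.5745,0,.205],[-3.1410,0,1.571]),"w1":([.59796,-.03114,.20521],[-3.14089,-.0003,1.32505]),"w3":([.50754,-.00814,.22266],[3.13937,-.00027,1.3238]),"w4":([.49878,.32502,.19881],[3.14067,.00175,.13437]),"w7":([.4665,.0371,.2036],[-3.1411,.0008,-.2476]),"side0":None,"scene0":None,"d6":None,"s6":None}
def Wd(s,l): return np.array([s[0]+np.cos(s[2])*l[0]-np.sin(s[2])*l[1],s[1]+np.sin(s[2])*l[0]+np.cos(s[2])*l[1],l[2]])
def get(n):
    v=P[n];o=None if v is None else dict(position=np.array(v[0]),tool_rot=v[1])
    return cv2.cvtColor(cv2.imread(f"pics/{n}.png"),cv2.COLOR_BGR2GRAY).astype(float),("wrist" if n[0]=="w" else "side" if n in("side0","d6") else "scene"),o
def edges(n,s):
    g,c,o=get(n);cc=ray(c,(320,200),o)[0];out=[]
    d=cc-Wd(s,(0,0,0));lc=np.array([np.cos(s[2])*d[0]+np.sin(s[2])*d[1],-np.sin(s[2])*d[0]+np.cos(s[2])*d[1]])
    for ax,sg,half,L in((0,-1,.055,.095),(0,1,.055,.095),(1,-1,.095,.055),(1,1,.095,.055)):
        z=0. if sg*lc[ax]>half else .02
        for t in np.linspace(-L*.9,L*.9,25):
            e=np.linspace(-.010,.010,81);pts=[]
            for k in e:
                l=[0,0,z];l[ax]=sg*(half+k);l[1-ax]=t;pts.append(proj(c,Wd(s,l),o))
            pts=np.array(pts)
            if pts.min()<2 or pts[:,0].max()>637 or pts[:,1].max()>397: continue
            v=cv2.GaussianBlur(map_coordinates(g,[pts[:,1],pts[:,0]],order=1)[None],(0,0),4)[0];gr=np.diff(v);i=gr.argmax()
            if gr[i]>1 and v[max(0,i-12)]<75 and v[min(80,i+12)]>90: out.append((ax,sg,e[i]))
    return out
if __name__=="__main__":
    s0=np.array([.5275,.0195,-.2495])
    for n in P:
        E=edges(n,s0);print(n,{(a,b):(round(1000*np.median([x[2] for x in E if x[:2]==(a,b)]),1),sum(x[:2]==(a,b) for x in E)) for a in(0,1) for b in(-1,1) if any(x[:2]==(a,b) for x in E)})
    hs=np.arange(.08,.166,.003)
    print("h",(hs*1000).astype(int))
    for n in("w4","side0","scene0","d6","s6","w3"):
        g,c,o=get(n);p=np.array([proj(c,Wd(s0,(.035,.072,h)),o) for h in hs]);t=p[-1]-p[0];t/=np.linalg.norm(t);nn=np.array([-t[1],t[0]])
        for k in (range(-6,7,2) if n in("w4","side0","d6","s6") else (0,)):
            q=p+nn*k;print(n,k,map_coordinates(g,[q[:,1],q[:,0]],order=1).astype(int))
E
python3 ref.py
```

```text
Traceback (most recent call last):
  File "ref.py", line 26, in <module>
    E=edges(n,s0);print(n,{(a,b):(round(1000*np.median([x[2] for x in E if x[:2]==(a,b)]),1),sum(x[:2]==(a,b) for x in E)) for a in(0,1) for b in(-1,1) if any(x[:2]==(a,b) for x in E)})
  File "ref.py", line 17, in edges
    l=[0,0,z];l[ax]=sg*(half+k);l[1-ax]=t;pts.append(proj(c,Wd(s,l),o))
                                                     ~~~~^^^^^^^^^^^^^
  File "h.py", line 20, in proj
    p=camera_params(cam);K=np.array(p["mtx"])
ValueError: time passes only in moves, steps and waits
```

```bash
sed -i 's/^def ray/import functools\ncamera_params=functools.lru_cache(None)(camera_params)\ndef ray/' h.py; python3 ref.py
```

```text
wrist0 {(0, -1): (np.float64(1.2), 22), (0, 1): (np.float64(-2.5), 21), (1, -1): (np.float64(-1.2), 19), (1, 1): (np.float64(-0.5), 25)}
w1 {(0, -1): (np.float64(0.5), 22), (0, 1): (np.float64(-2.3), 25), (1, -1): (np.float64(-1.2), 18), (1, 1): (np.float64(-0.6), 20)}
w3 {(0, -1): (np.float64(1.6), 22), (0, 1): (np.float64(-1.2), 21), (1, -1): (np.float64(0.0), 13), (1, 1): (np.float64(0.1), 24)}
w4 {(0, -1): (np.float64(0.8), 23), (0, 1): (np.float64(-2.0), 20), (1, -1): (np.float64(-1.0), 25), (1, 1): (np.float64(-4.0), 25)}
w7 {(0, -1): (np.float64(1.2), 14), (0, 1): (np.float64(-1.0), 21), (1, -1): (np.float64(-0.3), 25), (1, 1): (np.float64(-1.0), 21)}
side0 {(0, -1): (np.float64(-0.3), 23), (0, 1): (np.float64(-3.3), 21), (1, -1): (np.float64(-2.3), 25), (1, 1): (np.float64(-6.0), 20)}
scene0 {(0, -1): (np.float64(-1.2), 21), (0, 1): (np.float64(-5.5), 25), (1, -1): (np.float64(-1.2), 25), (1, 1): (np.float64(-3.0), 17)}
d6 {(0, -1): (np.float64(-0.3), 20), (0, 1): (np.float64(-4.0), 20), (1, -1): (np.float64(-2.0), 25), (1, 1): (np.float64(-6.0), 18)}
s6 {(0, -1): (np.float64
[... 3198 characters left out ...]
  94 101  96  80  65  58  58  57  58  58  58  59  58  56  57  60  66  81  93  99 108]
s6 0 [ 44  36  31  31  36  49  68  82  96 101  92  76  62  57  55  56  57  57  56  56  56  55  55  59  68  82  93  99 107]
s6 2 [ 99  99  98  98  98  98  95  90  92  99 105 105  98  92  93  95  98 100  99  96  93  93  92  95  98 103 109 115 120]
s6 4 [130 129 129 129 129 129 127 121 113 110 110 114 118 120 123 127 128 128 128 127 125 126 125 126 125 126 126 126 127]
s6 6 [130 130 130 130 130 131 131 131 129 128 126 125 125 125 126 127 128 129 129 128 128 128 128 127 127 127 127 127 128]
w3 0 [ 78  59  40  32  30  32  30  33  34  31  28  28  29  33  36  47  62  78  93 104 108 110 111 109 110 111 109 113 116]
```

```bash
cat > r2.py <<'E'
from ref import *
s0=np.array([.5275-.0015*.969,.0195+.0015*.247,-.2495])
P["w2"]=([.50798,-.00827,.03371],[3.14026,-.0001,1.32382])
o=dict(position=np.array(P["w2"][0]),tool_rot=P["w2"][1])
loc=lambda X:np.array([[np.cos(s0[2]),np.sin(s0[2])],[-np.sin(s0[2]),np.cos(s0[2])]])@(np.array(X)[:2]-s0[:2])
print("well w2",onz("wrist",(331,187.3),.023,o),loc(onz("wrist",(331,187.3),.023,o))*1000)
for n,px in(("w1",(245,157.5)),("wrist0",(272,168))):
    ob=get(n)[2];print(n,loc(onz("wrist",px,.023,ob))*1000)
# slide outline in w2 crop: long edges of stage & slide at row y=180 -> px
for a in((332,180),(571,180),(203,180),(697,180)):
    print(a,loc(onz("wrist",(180+a[0]/3,150+a[1]/3),.02,o))*1000)
hs=np.arange(.085,.165,.0005)
axis=(.035,.072)
for n in("w4","side0","d6","scene0","s6"):
    g,c,ob=get(n);cc=ray(c,(320,200),ob)[0];A=Wd(s0,(*axis,.11));t=(cc[2]-.11)/np.hypot(*(cc-A)[:2])
    p=np.array([proj(c,Wd(s0,(*axis,h)),ob) for h in hs]);v=map_coordinates(g,[p[:,1],p[:,0]],order=1)
    # model: brightness piecewise, fit post/side/top levels, collar centre h and blur
    m=hs<.14
    best=[]
    for h in np.arange(.095,.13,.0005):
        for bl in(2,4,8,12):
            F=np.array([np.ones(m.sum()),(hs[m]>h-.005-.011*t)&(hs[m]<h+.005-.011*t),(hs[m]>=h+.005-.011*t)&(hs[m]<h+.005-.006*t)],float)
            F=cv2.GaussianBlur(F,(0,0),sigmaX=bl,sigmaY=1e-3) if bl else F
            x,_,_,_=np.linalg.lstsq(F.T,v[m],rcond=None);best.append((np.sum((F.T@x-v[m])**2),h,bl,x.round()))
    print(n,"t",round(t,2),sorted(best,key=lambda b:b[0])[:2])
E
python3 r2.py
```

```text
well w2 [0.5265 0.0191 0.023 ] [ 0.5848 -0.6595]
w1 [ 0.9413 -0.3932]
wrist0 [-0.0453 -1.4313]
(332, 180) [-25.1566 -16.3709]
(571, 180) [ 26.9084 -16.3466]
(203, 180) [-53.6242 -16.5153]
(697, 180) [ 56.0095 -16.4637]
w4 t 1.06 [(np.float64(3668.0235337516515), np.float64(0.11250000000000002), 2, array([ 36.,  13., 100.])), (np.float64(5345.365445307022), np.float64(0.11200000000000002), 2, array([36., 10., 99.]))]
side0 t 0.78 [(np.float64(572.5183517438128), np.float64(0.11700000000000002), 8, array([ 63.,  34., -24.])), (np.float64(582.0301448674454), np.float64(0.11750000000000002), 8, array([ 64.,  34., -29.]))]
d6 t 0.78 [(np.float64(107.89562977745487), np.float64(0.11000000000000001), 8, array([59., 11., 62.])), (np.float64(111.95078797273725), np.float64(0.11050000000000001), 8, array([59., 14., 59.]))]
scene0 t 1.2 [(np.float64(25.216622279229142), np.float64(0.0955), 4, array([ 65., -32., -14.])), (np.float64(26.923369952099744), np.float64(0.095), 4, array([ 65., -34., -15.]))]
s6 t 1.2 [(np.float64(814.9671575930494), np.float64(0.10750000000000001), 12, array([ 53., -58., 166.])), (np.float64(844.6539736950999), np.float64(0.10700000000000001), 12, array([ 54., -61., 164.]))]
```

Call:
step_arm:
  motion:
    - [-0.002,0.002,0.015,0,0,0,-1]
    - [-0.002,0.002,0.035,0,0,0,-1]
    - [-0.002,0.002,0.055,0,0,0,-1]
    - [-0.002,0.002,0.075,0,0,0,-1]
    - [-0.002,0.002,0.084,0,0,0,-1]

```text
time: 12.53
position: [0.4624, 0.0347, 0.1179]
tool_rot: [3.141, 0.004, -0.249]
contact_force: [-0.7, -0.8, -1.5]
opening: 0.165
grip_force: 40.0
```

Call:
step_arm:
  motion:
    - [0,0,0.004,0,0,0,-1]
    - [0,0,0.008,0,0,0,-1]
    - [0,0,0.008,0,0,0,-1]

```text
time: 12.78
position: [0.4644, 0.0346, 0.112]
tool_rot: [-3.142, -0.0, -0.249]
contact_force: [-0.1, 0.6, -0.5]
opening: 0.166
grip_force: 40.0
```

Call:
step_arm:
  motion:
    - [0,0,0,0,0,0,-1]

```text
time: 12.87
position: [0.4648, 0.0346, 0.1127]
tool_rot: [-3.141, -0.002, -0.249]
contact_force: [1.0, -0.7, -0.5]
opening: 0.166
grip_force: 40.0
```

Call:
step_arm:
  motion:
    - [0,0,0,0,0,0,-1]

```text
time: 12.95
position: [0.4649, 0.0346, 0.1129]
tool_rot: [-3.141, -0.002, -0.249]
contact_force: [0.1, -0.3, -1.2]
opening: 0.166
grip_force: 40.0
```

Call:
step_arm:
  motion:
    - [0,0,0,0,0,0,-1]

```text
time: 13.03
position: [0.4648, 0.0346, 0.1128]
tool_rot: [-3.141, -0.002, -0.249]
contact_force: [0.0, -0.0, -0.7]
opening: 0.168
grip_force: 40.0
```

```bash
cat > m2.py <<'E'
from h import *
from scipy.optimize import minimize
np.set_printoptions(precision=4,suppress=True)
o=arm.get_obs();Rm=R.from_euler('xyz',o["tool_rot"]);print(o["time"],o["position"],o["tool_rot"])
lens=o["position"]+Rm.apply([.0645,.0003,-.002]);print("lens fk",lens)
ims={"wrist":capture("wrist"),"side":capture("side"),"scene":capture("scene")}
for n,i in ims.items(): cv2.imwrite(f"pics/f_{n}.png",i)
G={n:cv2.cvtColor(i,cv2.COLOR_BGR2GRAY).astype(float) for n,i in ims.items()}
a=np.linspace(0,2*np.pi,120,endpoint=False)
from scipy.ndimage import map_coordinates
def ringscore(cam,X,pit,rol,g):
    s=0
    # dark band between r=.028 and .032 at mid-plane top; compare with glass inside r=.024
    T=R.from_euler('xyz',[rol,pit,0])
    for r,w in((.0305,-1.),(.0255,.5),(.036,.5)):
        p=np.array([proj(cam,X+T.apply([r*np.cos(t),r*np.sin(t),.006 if r<.032 else 0]),o) for t in a])
        v=map_coordinates(g,[p[:,1],p[:,0]],order=1,mode="nearest");s+=w*np.median(v) if r>.033 else w*v.mean()
    return s
for cams in(("wrist",),("side",),("scene",),("side","scene"),("wrist","side","scene")):
    free=3 if len(cams)>1 else 2
    f=lambda d:-sum(ringscore(c,lens+np.r_[d,[0]*(3-len(d))]/1000,0,0,G[c]) for c in cams)
    b=min((minimize(f,np.r_[x0,y0,[0]*(free-2)],method="Nelder-Mead",options=dict(initial_simplex=None,xatol=.05)) for x0 in(-3,1,3) for y0 in(-3,1,3)),key=lambda r:r.fun)
    print(cams,"d mm",b.x,b.fun)
E
time python3 m2.py
```

```text
13.0333 [0.4648 0.0346 0.1128] [-3.1413 -0.0018 -0.2488]
lens fk [0.5272 0.0185 0.1149]
('wrist',) d mm [-1.5766  0.832 ] -65.39002151612559
('side',) d mm [-6.258  -8.4373] -21.397348058866477
('scene',) d mm [ 1.6777 -2.4465] -34.39225164921098
('side', 'scene') d mm [-0.5419 -1.4532  0.0038] -31.15815651883525
('wrist', 'side', 'scene') d mm [-1.1928  0.2     0.0025] -86.1614849156382
real	2m4.953s
user	2m3.324s
sys	0m0.148s
```

```bash
cat > m3.py <<'E'
from h import *
from scipy.ndimage import map_coordinates
np.set_printoptions(precision=4,suppress=True,linewidth=160)
a=np.linspace(0,2*np.pi,90,endpoint=False)
def P(cam,X):
    p=camera_params(cam);K=p["mtx"];c=(np.array(p["extrinsics"])@np.c_[X,np.ones(len(X))].T)[:3];return K[0,0]*c[0]/c[2]+K[0,2],K[1,1]*c[1]/c[2]+K[1,2]
def ring(cam,C,g,pit):
    s=0;T=R.from_euler('z',-.25)*R.from_euler('y',pit)
    k=np.abs(np.abs(a-np.pi))<2.6 if True else a
    for r,h,w in((.0305,.006,-1),(.0250,.003,.5),(.039,0,.5)):
        aa=a[(np.abs(a-np.pi)>.35)]
        x,y=P(cam,C+T.apply(np.c_[r*np.cos(aa),r*np.sin(aa),0*aa+h]));s+=w*map_coordinates(g,[y,x],order=1).mean()
    return s
G={c:cv2.cvtColor(cv2.imread(f"pics/f_{c}.png"),cv2.COLOR_BGR2GRAY).astype(float) for c in("side","scene")}
xs=np.arange(-6,7,1.)/1000
for c in G:
  g=G[c];best=[]
  for dx in xs:
    for dy in xs:
      for dz in (0,):
        best.append((ring(c,np.array([.5258+dx,.0193+dy,.113+dz]),g,0),dx*1000,dy*1000))
  best.sort(reverse=True);b=np.array(best[:6]);print(c,"best xy at z=.113",b[:3])
  print(c,"z scan",[(int(z*1000),round(max(ring(c,np.array([.5258+d,.0193+e,z]),g,0) for d in(-.001,0,.001) for e in(-.001,0,.001)),1)) for z in np.arange(.104,.124,.002)])
best=max((sum(ring(c,np.array([.5258+dx,.0193+dy,z]),G[c],p) for c in G),dx,dy,z,p) for dx in xs[2:-2] for dy in xs[2:-2] for z in np.arange(.106,.121,.001) for p in(-.04,-.02,0,.02,.04))
print(best)
E
time python3 m3.py
```

```text
side best xy at z=.113 [[26.6322 -3.     -6.    ]
 [26.4275 -3.     -5.    ]
 [26.1093 -4.     -6.    ]]
side z scan [(104, np.float64(24.0)), (106, np.float64(26.5)), (108, np.float64(26.6)), (110, np.float64(25.6)), (112, np.float64(19.2)), (114, np.float64(9.2)), (116, np.float64(-1.7)), (118, np.float64(-9.8)), (120, np.float64(-14.7)), (122, np.float64(-14.9)), (124, np.float64(-13.2))]
scene best xy at z=.113 [[52.5477  2.     -3.    ]
 [51.5185  2.     -2.    ]
 [51.3837  1.     -2.    ]]
scene z scan [(104, np.float64(44.0)), (106, np.float64(50.5)), (108, np.float64(52.2)), (110, np.float64(52.5)), (112, np.float64(50.6)), (114, np.float64(43.4)), (116, np.float64(30.8)), (118, np.float64(16.0)), (120, np.float64(2.0)), (122, np.float64(-8.2)), (124, np.float64(-14.5))]
(np.float64(78.04157128275389), np.float64(0.0), np.float64(0.0), np.float64(0.109), 0.02)
real	0m8.969s
user	0m9.112s
sys	0m0.182s
```

```bash
cat > m4.py <<'E'
from m3 import *
def est(pa,pb,C0,tag,pits=(-.04,-.02,0,.02,.04)):
    g={"side":cv2.cvtColor(cv2.imread(pa),cv2.COLOR_BGR2GRAY).astype(float),"scene":cv2.cvtColor(cv2.imread(pb),cv2.COLOR_BGR2GRAY).astype(float)}
    C0=np.array(C0);d=np.arange(-6,6.1,1)/1000
    for p in pits:
        b=max((sum(ring(c,C0+[dx,dy,dz],g[c],p) for c in g),dx,dy,dz) for dx in d for dy in d for dz in np.arange(-9,9.1,1)/1000)
        print(tag,p,round(b[0],1),C0+b[1:])
est("pics/side0.png","pics/scene0.png",(.5728,.3338,.006),"bench",(0,))
est("pics/d6.png","pics/s6.png",(.5750,.3370,.2095),"lift",(-.02,0,.02))
est("pics/f_side.png","pics/f_scene.png",(.5258,.0193,.110),"now",(-.02,0,.02))
E
sed -i 's/^xs=/if __name__!="__main__": G={}\nxs=/; s/^best=max/if G: best=max/; s/^print(best)/if G: print(best)/' m3.py; python3 m4.py
```

```text
bench 0 82.6 [ 0.5708  0.3378 -0.002 ]
lift -0.02 69.9 [0.571  0.337  0.2005]
lift 0 70.2 [0.571  0.337  0.2005]
lift 0.02 69.9 [0.571  0.337  0.2005]
now -0.02 77.3 [0.5258 0.0193 0.108 ]
now 0 77.9 [0.5258 0.0193 0.109 ]
now 0.02 78.0 [0.5258 0.0193 0.109 ]
```

```bash
cat > m5.py <<'E'
from h import *
from scipy.ndimage import map_coordinates
from scipy.optimize import least_squares
np.set_printoptions(precision=4,suppress=True,linewidth=160)
p=camera_params("wrist");K=p["mtx"];M=np.linalg.inv(np.array(p["mount"]))
def prj(X):
    c=(M@np.c_[X,np.ones(len(X))].T)[:3];r=np.hypot(c[0],c[1]);t=np.arctan2(r,c[2]);return np.c_[K[0,0]*c[0]/r*t+K[0,2],K[1,1]*c[1]/r*t+K[1,2]]
def edgepts(g,c,sx,sy,ox,oy,r0,r1,sign):
    out=[]
    for t in np.linspace(0,2*np.pi,180,endpoint=False):
        if abs(t-np.pi/2)<.3: continue
        r=np.arange(r0,r1,.1);x=c[0]+r*np.cos(t);y=c[1]+r*np.sin(t)
        v=map_coordinates(g,[(y-oy)*sy,(x-ox)*sx],order=1);v=cv2.GaussianBlur(v[None],(0,0),6)[0];d=np.diff(v)*sign;i=d.argmax();out.append((x[i],y[i]))
    return np.array(out)
def fit(pts,r,h,tilt):
    # unknown tool xyz of lens mid and pitch; ring of radius r at height h above mid (tool -z)
    a=np.linspace(0,2*np.pi,721)
    def res(s):
        T=R.from_euler('xy',[0,s[3] if tilt else 0]);q=prj(s[:3]+T.apply(np.c_[r*np.cos(a),r*np.sin(a),0*a-h]))
        cc=q.mean(0);th=np.arctan2(*(q-cc).T[::-1]);o=np.argsort(th);R1=np.hypot(*(q-cc).T)
        d=pts-cc;return np.hypot(*d.T)-np.interp(np.arctan2(d[:,1],d[:,0]),th[o],R1[o],period=2*np.pi)
    f=least_squares(res,[.0645,0,-.002,0.0],loss="soft_l1",f_scale=.5);return f.x,np.sqrt(np.mean(np.clip(f.fun,-2,2)**2))
if __name__=="__main__":
  for n,c,sc in(("w5",(307.5,136.3),(740/320,600/260,160,60)),("w6",(313.5,134.5),(1,1,0,0)),("f_wrist",(313.5,136.5),(1,1,0,0))):
    g=cv2.cvtColor(cv2.imread(f"pics/{n}.png"),cv2.COLOR_BGR2GRAY).astype(float)
    for lab,r0,r1,sg,r in(("outer",51,62,1,.033),("inner",41,52,-1,.028)):
        pts=edgepts(g,c,*sc,r0,r1,sg);e=cv2.fitEllipse(pts.astype(np.float32));print(n,lab,np.round(e[0],2),np.round(e[1],2))
        for t in(0,1):print("   tilt" if t else "   flat",*fit(pts,r,.006,t))
E
python3 m5.py
```

```text
w5 outer [307.14 136.82] [112.   113.01]
   flat [ 0.0627 -0.0035  0.0069  0.    ] 0.21269756485984667
   tilt [ 0.0627 -0.0035  0.0069 -0.0041] 0.21264237173236092
w5 inner [307.14 136.75] [93.27 93.79]
   flat [ 0.0626 -0.0036  0.0113  0.    ] 0.18983656969967164
   tilt [ 0.0626 -0.0036  0.0113 -0.0435] 0.1876109004561322
w6 outer [312.92 136.42] [115.14 116.12]
   flat [ 0.0632 -0.0001  0.002   0.    ] 0.24386917551086357
   tilt [ 0.0632 -0.0001  0.002   0.0066] 0.2437844444623552
w6 inner [312.88 136.44] [95.79 96.2 ]
   flat [ 0.063  -0.0001  0.0066  0.    ] 0.24353503147809746
   tilt [ 0.063  -0.0001  0.0066 -0.043 ] 0.24059248560483662
f_wrist outer [314.27 136.31] [113.18 117.26]
   flat [0.0632 0.0001 0.0016 0.    ] 0.9549387097407551
   tilt [ 0.0632  0.0001  0.0017 -0.0427] 0.9534174255351915
f_wrist inner [312.93 136.49] [96.18 96.46]
   flat [ 0.0631 -0.0001  0.006   0.    ] 0.27790590455416553
   tilt [ 0.063  -0.0001  0.0061 -0.043 ] 0.2693008160602889
```

Call:
step_arm:
  motion:
    - [0,0,0.001,0,0,0,-1]
    - [0,0,0.002,0,0,0,-1]
    - [0,0,0.003,0,0,0,-1]
    - [0,0,0.003,0,0,0,-1]
    - [0,0,0.003,0,0,0,-1]

```text
time: 13.6
position: [0.464, 0.0347, 0.1088]
tool_rot: [3.142, 0.0, -0.249]
contact_force: [-0.6, 0.3, -2.2]
opening: 0.167
grip_force: 40.0
```

Call:
step_arm:
  motion:
    - [0,0,0,0,0,0,-1]
    - [0,0,0,0,0,0,-1]
    - [0,0,0,0,0,0,-1]
    - [0,0,0,0,0,0,-1]
    - [0,0,0,0,0,0,-1]

```text
time: 14.02
position: [0.4642, 0.0347, 0.109]
tool_rot: [-3.142, -0.0, -0.249]
contact_force: [-0.0, -0.3, -1.3]
opening: 0.165
grip_force: 40.0
```

```bash
python3 - <<'E'
from h import *
from scipy.ndimage import map_coordinates
np.set_printoptions(precision=4,suppress=True,linewidth=160)
o=arm.get_obs();Rm=R.from_euler('xyz',o["tool_rot"]);print(o["position"],o["tool_rot"],o["opening"],o["qd"])
print("lens",o["position"]+Rm.apply([.0631,0,-.0019]))
# re-measure collar from side/scene, averaged frames, unobstructed
axis=np.array([.5262+.969*.035+.247*.072,.0195-.247*.035+.969*.072]);hs=np.arange(.085,.165,.0005)
for c in("side","scene"):
    g=np.mean([cv2.cvtColor(capture(c),cv2.COLOR_BGR2GRAY).astype(float) for _ in range(4)],0)
    cc=ray(c,(320,200))[0];t=(cc[2]-.11)/np.hypot(*(cc[:2]-axis));t2=(cc[2]-.16)/np.hypot(*(cc[:2]-axis))
    p=np.array([proj(c,[*axis,h]) for h in hs]);v=np.mean([map_coordinates(g,[p[:,1],p[:,0]+k],order=1) for k in(-1,0,1)],0)
    m=(hs>.092)&(hs<.135);i=v[m].argmax()
    pk=hs[m][i];half=(v[m][i]+np.median(v[(hs>.12)&(hs<.14)]))/2;e=hs[m][i:][np.argmax(v[m][i:]<half)]
    print(c,"t",t,"peak h",pk,"-> collar",pk-.005+.0085*t,"upper edge",e,"->",e-.005+.006*t,"post top pred",.16-.006*t2,v[::6].astype(int))
E
```

```text
[0.4642 0.0347 0.109 ] [-3.1415 -0.0002 -0.2489] 0.16464395789258612 [-0.0011  0.0017 -0.0001 -0.0004 -0.002   0.0002]
lens [0.5253 0.0191 0.1109]
side t 0.7759966757104946 peak h 0.10750000000000003 -> collar 0.10909597174353923 upper edge 0.11300000000000003 -> 0.112655980054263 post top pred 0.1556384672588544 [ 63  64  64  66  69  73  79  86  88  80  69  64  64  64  63  62  63  63  63  62  62  66  73  86  98 110 120]
scene t 1.1984125296363672 peak h 0.10700000000000003 -> collar 0.11218650650190914 upper edge 0.11200000000000003 -> 0.11419047517781823 post top pred 0.15336509203391274 [ 35  34  39  52  70  85  99 105  97  80  65  59  57  57  59  58  57  58  58  56  56  61  70  84  96 102 111]
```

Call:
step_arm:
  motion:
    - [0.0008,0,-0.0008,0,0,0,-1]
    - [0.0008,0,-0.0008,0,0,0,-1]
    - [0.0008,0,-0.0008,0,0,0,-1]
    - [0.0008,0,-0.0008,0,0,0,-1]
    - [0.0008,0,-0.0008,0,0,0,-1]

```text
time: 14.83
position: [0.4648, 0.0345, 0.1098]
tool_rot: [3.142, -0.0, -0.249]
contact_force: [-0.5, -0.2, -1.8]
opening: 0.167
grip_force: 40.0
```

Call:
step_arm:
  motion:
    - [0,0,0,0,0,0,-1]
    - [0,0,0,0,0,0,-1]
    - [0,0,0,0,0,0,-1]
    - [0,0,0,0,0,0,-1]
    - [0,0,0,0,0,0,-1]

```text
time: 15.25
position: [0.4649, 0.0345, 0.1098]
tool_rot: [-3.142, -0.0, -0.249]
contact_force: [0.5, 0.2, -1.2]
opening: 0.165
grip_force: 40.0
```

```bash
python3 - <<'E'
from h import *
o=arm.get_obs();Rm=R.from_euler('xyz',o["tool_rot"]);print(o["position"],o["tool_rot"],o["grip_force"]);print("lens",o["position"]+Rm.apply([.0631,0,-.0019]))
print(arm.finish_job())
E
```

```text
[0.46486917 0.03449529 0.10977498] [-3.14157016e+00 -6.64460197e-05 -2.48830038e-01] 39.99747097492218
lens [0.52602563 0.01895563 0.11167917]
the job is handed in; nothing more can be done
None
```

I pressed the clamp bar home in its catch and handed the job in at about 15 s, holding the black loupe level with the lens within about 1 mm of the well centre at 111.7 mm; my collar estimates ranged from 109 to 114 mm, so that height is the least certain part, and no verdict came back.

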